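Find the button that still snaps and guard it

TASK

Two of the three red buttons on the finishing machine's switch box have gone soft. Press them gently and slowly, one at a time, never leaning hard on any of them, until you find the one that snaps over and stays in; leave it snapped in, then set the yellow guard ring around that button, over its black bezel and flat on the box's lid, and let go. Leave the tin, the heel cap and the shoe stretcher where they are.

Things in the scene. Friction and masses are not known exactly. Their poses are not given: they have to be found in the camera images.
- switchbox: green steel switch box fixed to the counter, 100 x 250 x 50 mm (x, y, z); origin at the centre of its underside, x away from the robot at yaw 0, y along the row of buttons, z up. Three identical red buttons stand in a row on its flat lid, 75 mm apart, each in a black round bezel 31 mm across and 4 mm high
- guard: loose yellow plastic guard ring, 48 mm outside and 37 mm inside diameter, 22 mm high, about 40 g; origin at the centre of its underside, z along its axis. It lies flat on the counter and drops over a bezel with 3 mm of play all round
- eyelet_tin: bystander: steel tin with a brass-coloured screw lid, 76 mm across, 50 mm high; origin at the centre of its underside
- heel_cap: bystander: cream plastic heel cap, about 68 x 55 x 12 mm; origin on its underside near the centre
- stretcher: bystander: wooden shoe stretcher, about 60 mm wide, 280 mm long (its y), 55 mm high; origin on its underside near the centre
- button_left (a joint): the left button (left is at the box's +y end): flat red mushroom push button, head 26 mm across and 9 mm thick; its top stands 21 mm above the switch box's lid when out. The value is how far it is pressed in (m): 0 out, it never gets past 0.0165
- left_top (a point): centre of the top face of the left button; moves down with it. Which button is sound cannot be seen. The two worn ones stay soft: the push rises slowly and stays under 3 N until a dead hard bottom somewhere 3 to 8 mm down; they spring back out when released
- left_seat (a point): point on the lid (top surface, 50 mm above the counter) on the left button's axis, where the guard ring's underside centre would sit around it
- button_middle (a joint): the middle button (left is at the box's +y end): flat red mushroom push button, head 26 mm across and 9 mm thick; its top stands 21 mm above the switch box's lid when out. The value is how far it is pressed in (m): 0 out, it never gets past 0.0165
- middle_top (a point): centre of the top face of the middle button; moves down with it. The sound button, whichever of the three it is, first gives way lightly (under 1.8 N) for 1.5 to 9.5 mm, then stiffens within 2 mm to a peak of 4 to 7 N; then the push falls to nothing, it snaps over about 2 mm past the peak, runs about 2 mm on by itself to a hard stop and stays in unheld
- middle_seat (a point): point on the lid (top surface, 50 mm above the counter) on the middle button's axis, where the guard ring's underside centre would sit around it
- button_right (a joint): the right button (left is at the box's +y end): flat red mushroom push button, head 26 mm across and 9 mm thick; its top stands 21 mm above the switch box's lid when out. The value is how far it is pressed in (m): 0 out, it never gets past 0.0165
- right_top (a point): centre of the top face of the right button; moves down with it. The sound button, snapped, stays 7 to 16 mm in; all these depths differ from start to start and button to button. More than 15 N on any button cracks its old mechanism; driving one 2 to 3 mm past its hard bottom can do that, as the bottom is nearly rigid
- right_seat (a point): point on the lid (top surface, 50 mm above the counter) on the right button's axis, where the guard ring's underside centre would sit around it
Mind the look-alikes: they are no part of the job. Several things look just like the guard: the one meant starts nearest to the robot's base.

How it is judged (in metres and radians):
On the way:
1. a button has snapped over and stays in with nothing pressing on it (((value of joint button_left above 0.004 m and contact force between button_left and the fingers below 0.05 N and contact force between button_left and the arm below 0.05 N and contact force between button_left and guard below 0.05 N) or (value of joint button_middle above 0.004 m and contact force between button_middle and the fingers below 0.05 N and contact force between button_middle and the arm below 0.05 N and contact force between button_middle and guard below 0.05 N) or (value of joint button_right above 0.004 m and contact force between button_right and the fingers below 0.05 N and contact force between button_right and the arm below 0.05 N and contact force between button_right and guard below 0.05 N))), for 0.5 s.
At the end, for the whole second after the job is handed in: the button that snaps is still snapped in (more than 4 mm, nothing pressing on it), and the guard ring lies around it, flat on the lid (underside within 2.5 mm of the lid, centre within 5 mm of the button's axis, tilt under 0.08 rad), released and at rest (((value of joint button_left above 0.004 m and contact force between button_left and the fingers below 0.05 N and contact force between button_left and the arm below 0.05 N and contact force between button_left and guard below 0.05 N and horizontal distance between guard and left_seat below 0.005 m and z of guard in the frame of left_seat below 0.0025 m) or (value of joint button_middle above 0.004 m and contact force between button_middle and the fingers below 0.05 N and contact force between button_middle and the arm below 0.05 N and contact force between button_middle and guard below 0.05 N and horizontal distance between guard and middle_seat below 0.005 m and z of guard in the frame of middle_seat below 0.0025 m) or (value of joint button_right above 0.004 m and contact force between button_right and the fingers below 0.05 N and contact force between button_right and the arm below 0.05 N and contact force between button_right and guard below 0.05 N and horizontal distance between guard and right_seat below 0.005 m and z of guard in the frame of right_seat below 0.0025 m)) and angle between guard's own z axis and vertical below 0.08 rad and linear speed of guard below 0.01 m/s and contact force between guard and the fingers below 0.1 N); the robot touches nothing.
It fails at once if a button is pushed with more than 15 N (contact force between any of button_left, button_middle, button_right and the fingers above 15 N or contact force between any of button_left, button_middle, button_right and the arm above 15 N or contact force between any of button_left, button_middle, button_right and guard above 15 N).
It fails at once if the tin, the heel cap or the stretcher is displaced by more than 20 mm (distance of any of eyelet_tin, heel_cap, stretcher from where it was at the start of the episode above 0.02 m).
It also fails if it takes over 72 s, if anything falls off the work surface, if the arm or the gripper's body presses on something with over 40 N, if the wrist force passes 120 N, or if a joint passes its speed limit or range.

ROBOT

A 7-joint arm with a two-finger parallel gripper is mounted at the origin on the work surface. World frame = base frame: x ahead of the robot, y to its left, z up, the work surface at z = 0. Lengths are in mm, angles in rad, forces in N, time in s.
With the tool pointing down it reaches from about 425 to 1025 mm from the base axis. Payload 9.4 kg.
Tool frame: the origin (TCP) lies between the finger pads; the fingertips stand 17 mm ahead of it and the grasp point (between the pads) lies 2 mm behind it; z points along the fingers, x is the direction in which the jaws open and shut, and the axes are right-handed (so a half turn about z gives the same grasp; the last joint's range is limited). The gripper opens to 93 mm and grips with 3 to 60 N. Pads are 15 mm wide; open, the fingers measure 128 mm over their backs; the gripper's body (75 mm by 188 mm) begins 65 mm behind the grasp point.
Start: joints at [-1.266, 0.599, -0.003, 1.599, 0.002, 0.943, -0.08], TCP at [270.133, 672.795, 235.618] pointing down, gripper open.
Joint ranges: [-2.57, 2.57], [-0.35, 1.97], [-1.29, 1.29], [0.11, 2.56], [-1.05, 4.19], [0.11, 1.86], [-2.63, 2.63]. Speed limits (rad/s): [2.22, 2.22, 3.01, 3.01, 3.14, 3.14, 3.14].

INTERFACE

Orientations are given as a rotation vector (axis times angle).
In Python, from workcell import arm gives the robot as it stands. The module is installed in compiled form; this text tells all that it offers.
- The arm moves only by the tool play_rows, never from a script. Its argument "rows" is one flat list of numbers, 6 for each row, row after row: the shift along the world's x, y, z in m, then the turn, a rotation vector about the world's x, y, z in degrees. A call has 1 to 12 rows; each row shifts and turns the commanded pose from where the row before left it; what a row does not reach is not made up. A row lasts 1/10 s, in which the tool goes at most 50 mm and 8.59 degrees, less where a joint would pass 70% of its speed; a pose out of reach is approached as far as the arm can. A call is refused whole if a number of a shift passes 0.05 or a number of a turn 8.59, either way. A call with a gripper value outside its range is refused whole. "fingers" is the finger opening in m, from 0 to 0.093, set as the call begins (left out, the last holds). The fingers move at their own pace and stop on an object; the grip force is fixed at half the most. Time passes only in rows, so rows that do not move let the fingers close. It gives the time, the measured TCP pose, the force and the opening at its end, in the units of the state.
- arm.get_state(): the state, without advancing time (a new reading comes with each control period).
- arm.capture(name): name is "scene" or "top" or "wrist"; returns (picture, depth): 400x640x3 uint8, blue, green, red; 400x640 float32, mm along the optical axis (not along the pixel's ray), 0 where there is no reading.
- arm.camera_model(name): a dict with "camera_matrix" (3x3 intrinsics, pixels), "cam_to_world" (4x4, takes a point from camera to world coordinates). Camera axes: x right, y up, looking along -z (the intrinsics and any distortion apply to the point x, -y, -z); pixel columns grow to the right and rows downward; lengths in mm; the calibration is good to about 2 mm. A picture is of the moment at which its call begins: read the wrist's pose just before it. camera_model takes no time and is no camera call; for the wrist camera it gives the pose at the moment of the call.
- arm.close_job(): hands the job in, once; it reports no verdict.
Trained networks look in the newest picture that a camera, given by its name, has taken for a name from the list of things; names that differ only in an ending like _2 or _b are one class to them, and where a whole thing is asked for, a point or a joint stands for the part that bears it (a point fixed in the world has none). Each returns a list of dicts, best first, with "conf" (0 to 1); they miss things now and then, are a little off and sometimes report something else, mostly with a low value. They report only what shows in the picture. A call takes as long as a camera call. They do not tell look-alikes from the thing itself.
- arm.recognise(camera, target): "bbox" ([left, top, width, height] as shares, 0 to 1, of the picture: columns of its width, rows of its height, round what is visible of it).
- arm.outline_of(camera, target): "region" (400x640 bool, what is visible of it) and "bbox" ([left, top, width, height] as shares, 0 to 1, of the picture: columns of its width, rows of its height, round what is visible of it).
- arm.spot_point(camera, target): "point" ([column, row] as shares, 0 to 1, of the picture: columns of its width, rows of its height: a listed point, or the origin of a listed thing).
The state is a dict: "t": time; "qpos": joint angles; "joint_velocities": joint speeds; "tau": joint torques, N m; "position": TCP position; "eef_rot": TCP orientation; "ft_force": force on the tool from outside, world axes, zero at the start; "wrist_torque": the same for the moment, N m; "width": opening from 0.0 (shut) to 1.0 (fully open).
Only numpy, scipy, OpenCV 4.12 (cv2) and the standard library are available. Lean on these libraries where they do the work, as an engineer would, in place of code of your own. Each camera call takes 0.05 s, during which the arm holds its last target. There are 200 camera calls.

## Working session

There is one attempt and no reset: what is moved stays moved. The work goes in short steps, Python scripts to look and compute and a tool call to move; the robot and the scene stay as the last step left them, time stands still between calls to the robot, and variables do not carry over. Pictures are saved under pics/ and viewed, about 8 in all and at most 12, crops included, and the job is handed in when it is done.

Besides the shell and the picture viewer there is one more tool, called after "Call:" as a command line: name --argument value ..., lists and objects as JSON in quotes. play_rows: Moves the arm, as the interface text tells. Its arguments: {"type":"object","properties":{"rows":{"type":"array"},"fingers":{"type":"number"}},"required":["rows"]}

```bash
mkdir -p pics; cat > h.py <<'E'
import numpy as np, cv2
from workcell import arm
def world(cam,depth,u,v,d=None,m=None):
    m=m or arm.camera_model(cam); K=np.array(m["camera_matrix"]);T=np.array(m["cam_to_world"])
    if d is None: d=depth[int(round(v)),int(round(u))]
    return (T@np.array([(u-K[0,2])/K[0,0]*d,-(v-K[1,2])/K[1,1]*d,-d,1]))[:3]
def st():
    s=arm.get_state(); print(s["t"],np.round(s["position"],1),np.round(s["eef_rot"],3),np.round(s["ft_force"],2),round(s["width"],3)); return s
E
python3 - <<'E'
from h import *
st()
for c in ["scene","top"]:
    im,d=arm.capture(c); cv2.imwrite(f"pics/{c}0.png",im); np.save(f"{c}0.npy",d)
    for n in ["switchbox","guard","eyelet_tin","heel_cap","stretcher"]:
        for o in arm.recognise(c,n)[:6]:
            b=o["bbox"]; u=(b[0]+b[2]/2)*640; v=(b[1]+b[3]/2)*400
            print(c,n,round(o["conf"],2),round(u),round(v),[round(x) for x in (b[2]*640,b[3]*400)],np.round(world(c,d,u,v)))
    for n in ["left_top","middle_top","right_top"]:
        for o in arm.spot_point(c,n)[:2]:
            u,v=o["point"][0]*640,o["point"][1]*400
            print(c,n,round(o["conf"],2),round(u),round(v),np.round(world(c,d,u,v),1))
a=cv2.imread("pics/scene0.png");b=cv2.imread("pics/top0.png")
E
```

```text
0.0 [270.  672.4 234.8] [ 2.602e+00  1.759e+00 -2.000e-03] [ 0.35 -1.34 -0.1 ] 0.998
scene switchbox 0.89 301 185 [83, 48] [555. -97.  52.]
scene switchbox 0.73 260 236 [98, 55] [802. -62.  48.]
scene guard 0.73 444 254 [18, 17] [596. 350.   1.]
scene guard 0.71 478 245 [19, 18] [549. 422.  26.]
scene guard 0.55 419 228 [23, 17] [522. 262.  -0.]
scene guard 0.38 300 186 [78, 52] [558. -98.  52.]
scene heel_cap 0.71 394 259 [28, 26] [687. 251.  14.]
scene stretcher 0.58 286 165 [8, 7] [ 496. -189.   69.]
scene stretcher 0.57 259 236 [100, 55] [803. -67.  48.]
scene left_top 0.44 318 181 [538.4 -48.4  72.7]
scene middle_top 0.48 300 171 [ 512.7 -124.3   73.1]
scene right_top 0.56 280 164 [ 506.9 -204.8   73.5]
top switchbox 0.91 360 231 [87, 50] [ 511. -125.   70.]
top guard 0.66 179 227 [17, 14] [525. 415.  -5.]
top guard 0.49 231 226 [5, 15] [529. 258.  -8.]
top eyelet_tin 0.63 457 259 [26, 26] [ 430. -408.   50.]
top heel_cap 0.59 236 176 [24, 23] [679. 242.  15.]
top stretcher 0.78 350 144 [93, 23] [ 772. -100.   28.]
top left_top 0.69 231 225 [531.4 255.9   0.6]
top left_top 0.54 334 223 [534.7 -50.2  68.5]
top middle_top 0.38 364 230 [ 515.4 -136.6   73.4]
top right_top 0.57 387 235 [ 501.3 -202.5   70.8]
```

View pics/top0.png

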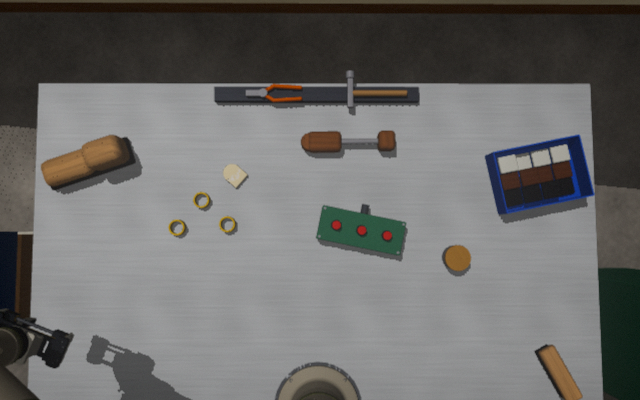

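View pics/scene0.png

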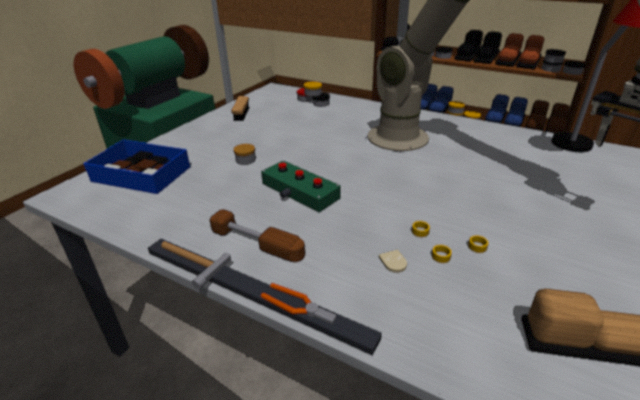

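Top view: three yellow rings at (177,228), (202,200) and (228,225). The robot base is at about (318,395), so the ring at (228,225), or (419,228) in the scene view, is nearest to it. I'll measure the ring and buttons by colour and confirm with a crop.

```bash
cat >> h.py <<'E'
def blobs(im,col,amin=20):
    hsv=cv2.cvtColor(im,cv2.COLOR_BGR2HSV); h,s,v=cv2.split(hsv)
    m=((h<6)|(h>174)) if col=="red" else (h>18)&(h<34)
    m=(m&(s>130)&(v>60)).astype(np.uint8)
    n,l,stt,c=cv2.connectedComponentsWithStats(m)
    return [(c[i],stt[i]) for i in range(1,n) if stt[i][4]>=amin]
def onplane(cam,u,v,z,m=None):
    m=m or arm.camera_model(cam); a=world(cam,None,u,v,100.,m); o=np.array(m["cam_to_world"])[:3,3]
    return o+(a-o)*(z-o[2])/(a[2]-o[2])
E
python3 - <<'E'
from h import *
for c in ["top","scene"]:
    im=cv2.imread(f"pics/{c}0.png")
    for col,z in (("red",71),("yellow",22 )):
        for p,s in blobs(im,col):
            u,v=s[0]+s[2]/2-.5,s[1]+s[3]/2-.5
            w=onplane(c,u,v,z if col=="red" else 11)
            if 300<w[0]<900: print(c,col,np.round([u,v]),s[2:],np.round(w,1),"r",round(np.hypot(w[0],w[1])))
im=cv2.imread("pics/top0.png")
cv2.imwrite("pics/crop1.png",cv2.resize(im[180:270,150:420],None,fx=2.9,fy=2.9,interpolation=cv2.INTER_CUBIC))
E
```

```text
top red [336. 225.] [ 9  9 65] [529.2 -55.6  71. ] r 532
top red [361. 230.] [ 9  9 66] [ 514.5 -127.5   71. ] r 530
top red [387. 235.] [ 9  9 66] [ 499.9 -202.3   71. ] r 539
top yellow [201. 200.] [17 16 89] [607.7 345.2  11. ] r 699
top yellow [226. 224.] [16 15 78] [534.3 268.5  11. ] r 598
top yellow [176. 228.] [16 16 88] [524.4 416.8  11. ] r 670
scene red [282. 166.] [ 7  6 35] [ 508.3 -195.3   71. ] r 545
scene red [299. 173.] [ 7  7 41] [ 523. -123.   71.] r 537
scene red [318. 181.] [ 8  7 43] [537.2 -49.8  71. ] r 539
scene yellow [420. 228.] [ 18  16 204] [535.4 269.1  11. ] r 599
scene yellow [478. 244.] [ 19  16 225] [526.1 418.3  11. ] r 672
scene yellow [441. 254.] [ 19  18 237] [609.1 345.9  11. ] r 700
```

View pics/crop1.png

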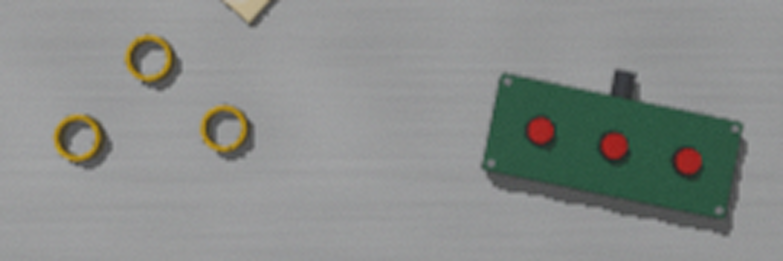

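The crop shows three identical rings; the right-hand one of the trio (top pixel (226,224), at (534,269), r=598 mm) is nearest to the base, the others being at r=670 and 700. That one is the guard. I'll fly over it for a close look.

Call:
play_rows --rows '[0.0245, -0.0404, 0, 0, 0, -8, 0.0245, -0.0404, 0, 0, 0, -8, 0.0245, -0.0404, 0, 0, 0, -8, 0.0245, -0.0404, 0, 0, 0, -8, 0.0245, -0.0404, 0, 0, 0, -8, 0.0245, -0.0404, 0, 0, 0, -8, 0.0245, -0.0404, 0, 0, 0, -8, 0.0245, -0.0404, 0, 0, 0, -8, 0.0245, -0.0404, 0, 0, 0, -8, 0.0245, -0.0404, 0, 0, 0, -8, 0, 0, 0, 0, 0, 0, 0, 0, 0, 0, 0, 0]' --fingers 0

```text
t: 2.1
position: [515.6, 267.9, 235.8]
eef_rot: [-3.124, 0.327, -0.0]
ft_force: [0.3, -0.7, -0.2]
width: 0.03
```

```bash
cat > look.py <<'E'
from h import *
import sys
def look(name):
    s=st(); m=arm.camera_model("wrist"); im,d=arm.capture("wrist"); cv2.imwrite(f"pics/{name}.png",im); np.save(name,d)
    T=np.array(m["cam_to_world"]); print("cam",np.round(T[:3,3]),"axis",np.round(-T[:3,2],2))
    for col,zs in (("red",(71,)),("yellow",(22,))):
        for p,b in blobs(im,col,150):
            u,v=b[0]+b[2]/2-.5,b[1]+b[3]/2-.5
            dd=d[b[1]:b[1]+b[3],b[0]:b[0]+b[2]]; 
            print(col,np.round([u,v]),b[2:],[np.round(onplane("wrist",u,v,z,m),1) for z in zs],"cent",np.round(onplane("wrist",*p,zs[0],m),1),"surf",np.round(world("wrist",d,*p,m=m),1))
look(sys.argv[1])
E
python3 look.py w1
```

```text
2.1 [515.6 267.9 235.8] [-3.124  0.327 -0.   ] [ 0.32 -0.66 -0.23] 0.03
cam [529. 331. 384.] axis [-0.05 -0.23 -0.97]
yellow [304.  62.] [ 38  42 447] [array([527.5, 416. ,  22. ])] cent [527.7 416.4  22. ] surf [527.6 422.1  -2.2]
yellow [379. 107.] [ 37  39 409] [array([607.7, 346. ,  22. ])] cent [608.2 346.1  22. ] surf [613.  346.9   0. ]
yellow [334. 179.] [ 34  35 345] [array([536. , 268.8,  22. ])] cent [536.3 268.7  22. ] surf [536.7 264.7  -1.2]
yellow [301. 330.] [ 237   23 3416] [array([441.1,  52.3,  22. ])] cent [459.8  48.   22. ] surf [519.1 289.2 330.2]
```

View pics/w1.png

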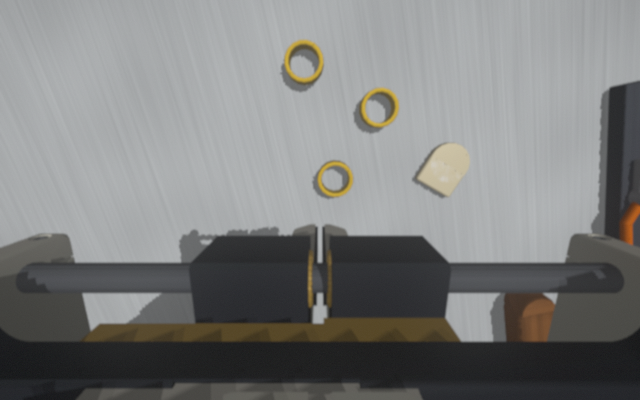

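Camera views agree on the ring at (535.5, 269). On to the box.

Call:
play_rows --rows '[-0.002, -0.046, 0.004, 0, 0, 0, -0.002, -0.046, 0.004, 0, 0, 0, -0.002, -0.046, 0.004, 0, 0, 0, -0.002, -0.046, 0.004, 0, 0, 0, -0.002, -0.046, 0.004, 0, 0, 0, -0.002, -0.046, 0.004, 0, 0, 0, -0.002, -0.046, 0.004, 0, 0, 0, -0.002, -0.046, 0.004, 0, 0, 0, -0.002, -0.046, 0.004, 0, 0, 0, -0.002, -0.046, 0.004, 0, 0, 0, -0.002, -0.043, 0, 0, 0, 0, 0, 0, 0, 0, 0, 0]'

```text
t: 3.35
position: [492.8, -238.8, 276.2]
eef_rot: [3.122, -0.331, 0.002]
ft_force: [-0.4, 0.1, -0.4]
width: 0.0
```

```bash
python3 look.py w2
```

```text
3.35 [ 492.8 -238.8  276.2] [ 3.122e+00 -3.310e-01  2.000e-03] [-0.44  0.09 -0.38] 0.0
cam [ 507. -175.  424.] axis [-0.05 -0.23 -0.97]
red [319.  20.] [ 23  26 449] [array([531.9, -55.5,  71. ])] cent [532.2 -55.6  71. ] surf [532.3 -55.5  70.8]
red [320.  90.] [ 22  22 381] [array([ 516.8, -128.3,   71. ])] cent [ 516.8 -128.3   71. ] surf [ 516.8 -128.3   70.4]
red [320. 153.] [ 21  21 335] [array([ 501.9, -200.7,   71. ])] cent [ 501.6 -200.5   71. ] surf [ 501.6 -200.6   69.5]
yellow [315. 282.] [  5  51 159] [array([ 450.3, -403.5,   22. ])] cent [ 448.3 -407.1   22. ] surf [ 497.7 -210.2  363.1]
yellow [318. 330.] [ 227   22 3479] [array([ 436.2, -491.5,   22. ])] cent [ 440.6 -493.1   22. ] surf [ 497.9 -216.9  371.2]
```

View pics/w2.png

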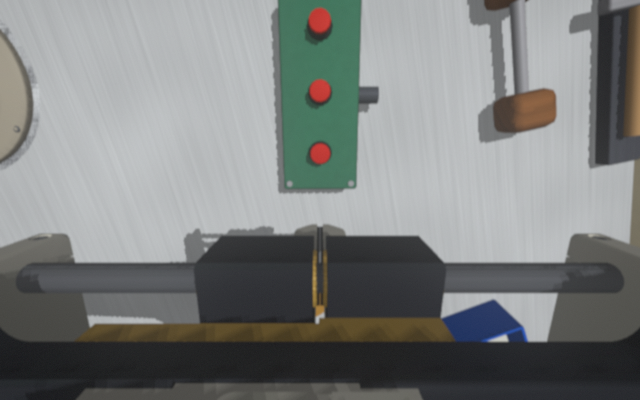

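Call:
play_rows --rows '[0.0023, 0.0095, -0.04, 0, 0, 0, 0.0023, 0.0095, -0.04, 0, 0, 0, 0.0023, 0.0095, -0.04, 0, 0, 0, 0.0023, 0.0093, -0.04, 0, 0, 0, 0, 0, -0.0132, 0, 0, 0, 0, 0, -0.008, 0, 0, 0, 0, 0, 0, 0, 0, 0, 0, 0, 0, 0, 0, 0]'

```text
t: 4.2
position: [503.1, -196.9, 95.7]
eef_rot: [3.124, -0.325, 0.003]
ft_force: [0.9, 0.5, -0.4]
width: 0.002
```

Call:
play_rows --rows '[0, 0, -0.002, 0, 0, 0, 0, 0, -0.002, 0, 0, 0, 0, 0, 0, 0, 0, 0, 0, 0, 0, 0, 0, 0]'

```text
t: 4.6
position: [502.4, -196.5, 90.7]
eef_rot: [3.125, -0.325, 0.001]
ft_force: [0.8, -0.1, 1.1]
width: 0.004
```

Call:
play_rows --rows '[0, -0.004, 0.002, 0, 0, 0, 0, 0, 0, 0, 0, 0, 0, 0, 0, 0, 0, 0]'

```text
t: 4.9
position: [502.4, -200.6, 92.5]
eef_rot: [3.124, -0.325, 0.0]
ft_force: [0.2, -0.4, -0.5]
width: 0.007
```

Call:
play_rows --rows '[0, 0, -0.002, 0, 0, 0, 0, 0, 0, 0, 0, 0, 0, 0, 0, 0, 0, 0]'

```text
t: 5.2
position: [502.3, -200.4, 90.3]
eef_rot: [-3.125, 0.325, 0.0]
ft_force: [0.3, -0.5, 0.4]
width: 0.006
```

Call:
play_rows --rows '[0, 0, -0.001, 0, 0, 0, 0, 0, -0.001, 0, 0, 0, 0, 0, 0, 0, 0, 0, 0, 0, 0, 0, 0, 0]'

```text
t: 5.6
position: [502.4, -200.4, 88.4]
eef_rot: [3.125, -0.325, -0.0]
ft_force: [0.2, -0.1, -0.0]
width: 0.005
```

Call:
play_rows --rows '[0, 0, -0.001, 0, 0, 0, 0, 0, -0.001, 0, 0, 0, 0, 0, 0, 0, 0, 0, 0, 0, 0, 0, 0, 0]'

```text
t: 6.0
position: [502.3, -200.4, 86.4]
eef_rot: [3.125, -0.325, -0.0]
ft_force: [0.1, 0.3, 1.0]
width: 0.001
```

Call:
play_rows --rows '[0, 0, -0.001, 0, 0, 0, 0, 0, 0, 0, 0, 0, 0, 0, 0, 0, 0, 0]'

```text
t: 6.3
position: [502.4, -200.4, 85.4]
eef_rot: [3.125, -0.325, 0.0]
ft_force: [1.0, -0.0, 1.7]
width: 0.006
```

Contact at about 88. Continuing with 1 mm steps.

Call:
play_rows --rows '[0, 0, -0.001, 0, 0, 0, 0, 0, 0, 0, 0, 0, 0, 0, 0, 0, 0, 0]'

```text
t: 6.6
position: [502.3, -200.4, 84.4]
eef_rot: [3.125, -0.325, 0.0]
ft_force: [-0.1, -0.4, 0.3]
width: 0.006
```

Call:
play_rows --rows '[0, 0, -0.001, 0, 0, 0, 0, 0, 0, 0, 0, 0, 0, 0, 0, 0, 0, 0]'

```text
t: 6.9
position: [502.3, -200.4, 83.4]
eef_rot: [3.125, -0.325, -0.0]
ft_force: [1.0, -0.2, 1.7]
width: 0.001
```

Call:
play_rows --rows '[0, 0, -0.001, 0, 0, 0, 0, 0, 0, 0, 0, 0, 0, 0, 0, 0, 0, 0]'

```text
t: 7.2
position: [502.3, -200.4, 82.5]
eef_rot: [-3.125, 0.325, -0.0]
ft_force: [0.5, 0.5, 3.7]
width: 0.004
```

Call:
play_rows --rows '[0, 0, -0.0005, 0, 0, 0, 0, 0, 0, 0, 0, 0, 0, 0, 0, 0, 0, 0]'

```text
t: 7.5
position: [502.4, -200.4, 82.2]
eef_rot: [-3.125, 0.325, -0.0]
ft_force: [-0.6, 0.5, 6.6]
width: 0.008
```

Call:
play_rows --rows '[0, 0, -0.0005, 0, 0, 0, 0, 0, 0, 0, 0, 0, 0, 0, 0, 0, 0, 0]'

```text
t: 7.8
position: [502.3, -200.4, 81.9]
eef_rot: [-3.125, 0.325, -0.001]
ft_force: [-1.2, 0.3, 10.8]
width: 0.006
```

10.8 N with hardly any travel (about 6 mm down) is a hard bottom, so the right button is worn. Next is the middle one.

Call:
play_rows --rows '[0, 0, 0.02, 0, 0, 0, 0.0075, 0.036, 0, 0, 0, 0, 0.0073, 0.0364, 0, 0, 0, 0, 0, 0, -0.01, 0, 0, 0, 0, 0, -0.0025, 0, 0, 0, 0, 0, 0, 0, 0, 0, 0, 0, 0, 0, 0, 0]'

```text
t: 8.5
position: [516.7, -129.4, 88.9]
eef_rot: [3.124, -0.328, -0.0]
ft_force: [-0.3, -0.1, -0.4]
width: 0.005
```

Call:
play_rows --rows '[0, 0, -0.001, 0, 0, 0, 0, 0, -0.001, 0, 0, 0, 0, 0, 0, 0, 0, 0, 0, 0, 0, 0, 0, 0]'

```text
t: 8.9
position: [517.1, -128.3, 87.0]
eef_rot: [3.125, -0.326, 0.0]
ft_force: [-0.4, -0.7, 0.3]
width: 0.004
```

Call:
play_rows --rows '[0, 0, -0.001, 0, 0, 0, 0, 0, 0, 0, 0, 0, 0, 0, 0, 0, 0, 0]'

```text
t: 9.2
position: [517.2, -128.0, 85.9]
eef_rot: [3.125, -0.325, 0.0]
ft_force: [-0.0, 0.4, 0.9]
width: 0.008
```

Call:
play_rows --rows '[0, 0, -0.001, 0, 0, 0, 0, 0, 0, 0, 0, 0, 0, 0, 0, 0, 0, 0]'

```text
t: 9.5
position: [517.1, -128.0, 84.9]
eef_rot: [3.125, -0.325, -0.0]
ft_force: [-0.0, -0.2, 0.9]
width: 0.004
```

Call:
play_rows --rows '[0, 0, -0.001, 0, 0, 0, 0, 0, 0, 0, 0, 0, 0, 0, 0, 0, 0, 0]'

```text
t: 9.8
position: [517.2, -128.0, 83.9]
eef_rot: [3.125, -0.325, -0.0]
ft_force: [-0.2, -0.8, 0.7]
width: 0.005
```

Call:
play_rows --rows '[0, 0, -0.001, 0, 0, 0, 0, 0, 0, 0, 0, 0, 0, 0, 0, 0, 0, 0]'

```text
t: 10.1
position: [517.1, -128.0, 82.9]
eef_rot: [3.125, -0.325, -0.0]
ft_force: [0.3, 0.3, 1.7]
width: 0.008
```

Call:
play_rows --rows '[0, 0, -0.001, 0, 0, 0, 0, 0, 0, 0, 0, 0, 0, 0, 0, 0, 0, 0]'

```text
t: 10.4
position: [517.2, -128.0, 81.9]
eef_rot: [3.125, -0.325, 0.0]
ft_force: [0.5, -0.5, 1.7]
width: 0.002
```

Call:
play_rows --rows '[0, 0, -0.001, 0, 0, 0, 0, 0, 0, 0, 0, 0, 0, 0, 0, 0, 0, 0]'

```text
t: 10.7
position: [517.2, -128.0, 80.9]
eef_rot: [3.125, -0.325, -0.0]
ft_force: [-0.1, 0.4, 3.1]
width: 0.007
```

Call:
play_rows --rows '[0, 0, -0.0007, 0, 0, 0, 0, 0, 0, 0, 0, 0, 0, 0, 0, 0, 0, 0]'

```text
t: 11.0
position: [517.2, -128.0, 80.3]
eef_rot: [-3.125, 0.325, -0.0]
ft_force: [-0.4, -0.0, 2.6]
width: 0.002
```

Call:
play_rows --rows '[0, 0, -0.0007, 0, 0, 0, 0, 0, 0, 0, 0, 0, 0, 0, 0, 0, 0, 0]'

```text
t: 11.3
position: [517.2, -128.0, 79.8]
eef_rot: [-3.125, 0.325, -0.0]
ft_force: [-0.3, 0.7, 7.6]
width: 0.008
```

Call:
play_rows --rows '[0, 0, -0.0004, 0, 0, 0, 0, 0, 0, 0, 0, 0, 0, 0, 0, 0, 0, 0]'

```text
t: 11.6
position: [517.2, -128.0, 79.6]
eef_rot: [-3.124, 0.325, -0.001]
ft_force: [-1.0, 1.5, 11.2]
width: 0.005
```

Hard bottom at about 8 mm, so the middle button is worn too. The left one should be sound.

Call:
play_rows --rows '[0, 0, 0.022, 0, 0, 0, 0.0075, 0.036, 0, 0, 0, 0, 0.0073, 0.0365, 0, 0, 0, 0, 0, 0, -0.01, 0, 0, 0, 0, 0, -0.0025, 0, 0, 0, 0, 0, 0, 0, 0, 0, 0, 0, 0, 0, 0, 0]'

```text
t: 12.3
position: [531.6, -56.9, 88.6]
eef_rot: [3.124, -0.328, -0.001]
ft_force: [-1.2, -0.1, -0.4]
width: 0.005
```

Call:
play_rows --rows '[0, 0, -0.001, 0, 0, 0, 0, 0, -0.001, 0, 0, 0, 0, 0, 0, 0, 0, 0, 0, 0, 0, 0, 0, 0]'

```text
t: 12.7
position: [532.0, -55.8, 86.7]
eef_rot: [3.125, -0.326, 0.0]
ft_force: [-0.3, -0.7, 0.9]
width: 0.003
```

Call:
play_rows --rows '[0, 0, -0.001, 0, 0, 0, 0, 0, 0, 0, 0, 0, 0, 0, 0, 0, 0, 0]'

```text
t: 13.0
position: [532.0, -55.5, 85.6]
eef_rot: [3.125, -0.325, 0.0]
ft_force: [0.0, 0.7, 0.6]
width: 0.003
```

Call:
play_rows --rows '[0, 0, -0.001, 0, 0, 0, 0, 0, 0, 0, 0, 0, 0, 0, 0, 0, 0, 0]'

```text
t: 13.3
position: [532.0, -55.5, 84.6]
eef_rot: [3.125, -0.325, 0.0]
ft_force: [0.0, 1.0, 1.4]
width: 0.003
```

Call:
play_rows --rows '[0, 0, -0.001, 0, 0, 0, 0, 0, 0, 0, 0, 0, 0, 0, 0, 0, 0, 0]'

```text
t: 13.6
position: [532.0, -55.5, 83.6]
eef_rot: [3.125, -0.325, -0.0]
ft_force: [-0.1, -1.0, 1.7]
width: 0.001
```

Call:
play_rows --rows '[0, 0, -0.001, 0, 0, 0, 0, 0, 0, 0, 0, 0, 0, 0, 0, 0, 0, 0]'

```text
t: 13.9
position: [532.0, -55.5, 82.6]
eef_rot: [3.125, -0.325, 0.0]
ft_force: [0.2, -0.2, 1.4]
width: 0.004
```

Call:
play_rows --rows '[0, 0, -0.001, 0, 0, 0, 0, 0, 0, 0, 0, 0, 0, 0, 0, 0, 0, 0]'

```text
t: 14.2
position: [532.0, -55.5, 81.5]
eef_rot: [3.125, -0.325, -0.0]
ft_force: [0.7, -0.2, -0.0]
width: 0.007
```

Call:
play_rows --rows '[0, 0, -0.001, 0, 0, 0, 0, 0, 0, 0, 0, 0, 0, 0, 0, 0, 0, 0]'

```text
t: 14.5
position: [531.7, -55.5, 80.4]
eef_rot: [3.125, -0.325, -0.001]
ft_force: [0.6, 1.1, 0.8]
width: 0.005
```

Call:
play_rows --rows '[0, 0, -0.001, 0, 0, 0, 0, 0, 0, 0, 0, 0, 0, 0, 0, 0, 0, 0]'

```text
t: 14.8
position: [531.9, -55.5, 79.5]
eef_rot: [3.125, -0.325, -0.0]
ft_force: [-0.1, -0.5, 0.5]
width: 0.007
```

Call:
play_rows --rows '[0, 0, -0.001, 0, 0, 0, 0, 0, 0, 0, 0, 0, 0, 0, 0, 0, 0, 0]'

```text
t: 15.1
position: [531.9, -55.5, 78.6]
eef_rot: [3.125, -0.325, -0.0]
ft_force: [-0.3, -0.3, -0.5]
width: 0.004
```

Call:
play_rows --rows '[0, 0, -0.001, 0, 0, 0, 0, 0, 0, 0, 0, 0, 0, 0, 0, 0, 0, 0]'

```text
t: 15.4
position: [531.9, -55.5, 77.6]
eef_rot: [3.125, -0.325, 0.0]
ft_force: [-0.1, -0.1, 0.9]
width: 0.005
```

Call:
play_rows --rows '[0, 0, -0.001, 0, 0, 0, 0, 0, 0, 0, 0, 0, 0, 0, 0, 0, 0, 0]'

```text
t: 15.7
position: [532.0, -55.5, 77.1]
eef_rot: [-3.124, 0.325, -0.001]
ft_force: [-1.1, -0.4, 9.0]
width: 0.005
```

Call:
play_rows --rows '[0, 0, 0.02, 0, 0, 0, -0.004, -0.02, 0.04, 0, 0, 0, -0.004, -0.03, 0.04, 0, 0, 0, -0.004, -0.03, 0.04, 0, 0, 0, -0.004, -0.03, 0.04, 0, 0, 0, 0, 0, 0, 0, 0, 0, 0, 0, 0, 0, 0, 0]'

```text
t: 16.4
position: [516.0, -165.5, 256.8]
eef_rot: [-3.124, 0.327, -0.003]
ft_force: [-0.4, 0.6, -0.7]
width: 0.005
```

```bash
python3 look.py w3; python3 -c "
import cv2;a=cv2.imread('pics/w3.png');cv2.imwrite('pics/w3c.png',cv2.resize(a[0:240,200:440],None,fx=2.4,fy=2.4))"
```

```text
16.4 [ 516.  -165.5  256.8] [-3.124e+00  3.270e-01 -3.000e-03] [-0.37  0.55 -0.71] 0.005
cam [ 530. -102.  405.] axis [-0.05 -0.23 -0.97]
red [314.  92.] [ 22  24 407] [array([532.4, -56.6,  71. ])] cent [532.3 -56.3  71. ] surf [532.4 -54.8  59.8]
red [314. 156.] [ 22  22 369] [array([ 516.9, -127.8,   71. ])] cent [ 517.  -127.4   71. ] surf [ 517.  -127.5   70. ]
red [314. 215.] [ 21  19 311] [array([ 502.1, -199.2,   71. ])] cent [ 501.9 -199.2   71. ] surf [ 501.8 -199.6   69.6]
yellow [314. 279.] [  4  53 162] [array([ 477.2, -313.2,   22. ])] cent [ 476.2 -315.4   22. ] surf [ 521.  -136.3  343.6]
yellow [304. 330.] [ 216   22 3183] [array([ 442.5, -397.4,   22. ])] cent [ 450.7 -399.7   22. ] surf [ 518.6 -143.4  351.8]
```

View pics/w3c.png

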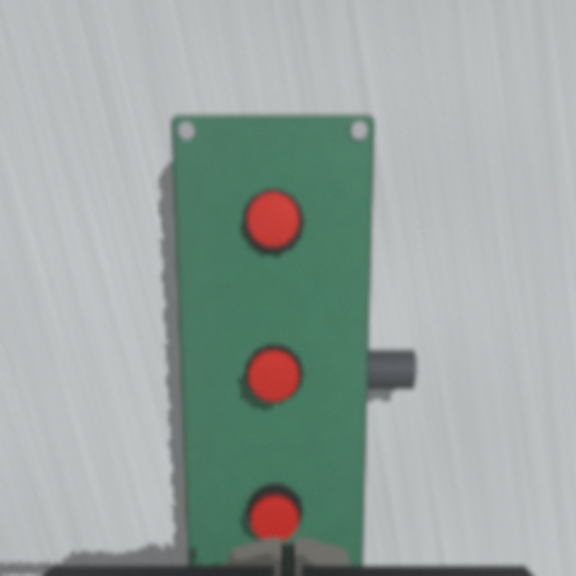

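The left button has snapped: its top is at z≈60 while the other two are at 70. Fetching the ring now.

Call:
play_rows --rows '[0.002, 0.0434, 0, 0, 0, 0, 0.002, 0.0434, 0, 0, 0, 0, 0.002, 0.0434, 0, 0, 0, 0, 0.002, 0.0434, 0, 0, 0, 0, 0.002, 0.0434, 0, 0, 0, 0, 0.002, 0.0434, -0.02, 0, 0, 0, 0.002, 0.0434, -0.02, 0, 0, 0, 0.002, 0.0434, -0.02, 0, 0, 0, 0.002, 0.0434, -0.02, 0, 0, 0, 0.0015, 0.0434, -0.02, 0, 0, 0, 0, 0, -0.03, 0, 0, 0, 0, 0, 0, 0, 0, 0]' --fingers 0.08

```text
t: 17.65
position: [531.5, 270.2, 121.1]
eef_rot: [3.12, -0.317, -0.012]
ft_force: [-1.2, -0.9, 0.5]
width: 0.857
```

Call:
play_rows --rows '[0, 0, -0.02, 0, 0, 0, 0, 0, 0, 0, 0, 0, 0, 0, 0, 0, 0, 0, 0, 0, 0, 0, 0, 0]'

```text
t: 18.05
position: [535.8, 268.4, 107.3]
eef_rot: [-3.124, 0.326, -0.001]
ft_force: [0.8, 0.1, -0.3]
width: 0.857
```

```bash
python3 look.py w4
```

```text
18.05 [535.8 268.4 107.3] [-3.124e+00  3.260e-01 -1.000e-03] [ 0.81  0.06 -0.28] 0.857
cam [549. 332. 256.] axis [-0.05 -0.23 -0.97]
yellow [269.  30.] [  61   60 1068] [array([527.7, 413.5,  22. ])] cent [527.2 412.5  22. ] surf [525.  420.5  -1. ]
yellow [388.  99.] [  58   61 1041] [array([608.4, 345.8,  22. ])] cent [608.4 345.9  22. ] surf [ 6.141e+02  3.472e+02 -3.000e-01]
yellow [320. 206.] [ 52  52 993] [array([537.2, 270.3,  22. ])] cent [536.5 268.5  22. ] surf [535.2 262.4  -0.6]
yellow [161. 283.] [ 25  49 414] [array([376. , 228.7,  22. ])] cent [369.8 222.2  22. ] surf [501.6 302.6 193.3]
yellow [534. 329.] [ 184   23 2958] [array([715.2, 106. ,  22. ])] cent [714.5 105.1  22. ] surf [587.  280.3 202.5]
```

Call:
play_rows --rows '[0.0005, 0.0008, -0.03, 0, 0, 0, 0, 0, -0.03, 0, 0, 0, 0, 0, -0.016, 0, 0, 0, 0, 0, -0.01, 0, 0, 0, 0, 0, 0, 0, 0, 0, 0, 0, 0, 0, 0, 0]'

```text
t: 18.7
position: [536.4, 269.6, 21.0]
eef_rot: [-3.124, 0.325, -0.001]
ft_force: [0.3, 0.9, 0.1]
width: 0.858
```

Call:
play_rows --rows '[0, 0, 0, 0, 0, 0, 0, 0, 0, 0, 0, 0, 0, 0, 0, 0, 0, 0, 0, 0, 0, 0, 0, 0, 0, 0, 0, 0, 0, 0, 0, 0, 0, 0, 0, 0, 0, 0, 0, 0, 0, 0, 0, 0, 0, 0, 0, 0]' --fingers 0.03

```text
t: 19.5
position: [536.1, 269.7, 20.5]
eef_rot: [-3.125, 0.325, -0.0]
ft_force: [-0.6, 0.5, 5.1]
width: 0.516
```

Call:
play_rows --rows '[0, 0, 0.02, 0, 0, 0, 0, 0, 0.04, 0, 0, 0, 0, 0, 0.04, 0, 0, 0, 0, 0, 0, 0, 0, 0, 0, 0, 0, 0, 0, 0]'

```text
t: 20.0
position: [536.1, 269.9, 120.8]
eef_rot: [-3.124, 0.324, -0.002]
ft_force: [-1.1, -0.3, -0.6]
width: 0.515
```

```bash
python3 look.py w5
```

```text
20.0 [536.1 269.9 120.8] [-3.124e+00  3.240e-01 -2.000e-03] [-1.05 -0.27 -0.65] 0.515
cam [550. 333. 269.] axis [-0.05 -0.23 -0.97]
yellow [272.  34.] [  57   65 1091] [array([528.1, 416.3,  22. ])] cent [527.9 416.5  22. ] surf [5.260e+02 4.239e+02 2.000e-01]
yellow [384. 103.] [ 56  57 914] [array([608.3, 345.8,  22. ])] cent [608.4 345.9  22. ] surf [ 6.137e+02  3.470e+02 -3.000e-01]
yellow [319. 234.] [  81   58 1690] [array([530. , 242.8,  22. ])] cent [530.6 244.8  22. ] surf [528.8 236.1  -2.2]
yellow [222. 282.] [ 16  50 280] [array([426.4, 213.3,  22. ])] cent [421.9 207.   22. ] surf [517.7 301.8 207.4]
yellow [474. 330.] [ 157   22 2458] [array([665.1, 106.9,  22. ])] cent [669.2 106.4  22. ] surf [575.4 284.4 215.8]
yellow [216. 332.] [ 58  17 611] [array([403.7, 158.8,  22. ])] cent [402.5 159.6  22. ] surf [518.4 296.6 216.8]
```

View pics/w5.png

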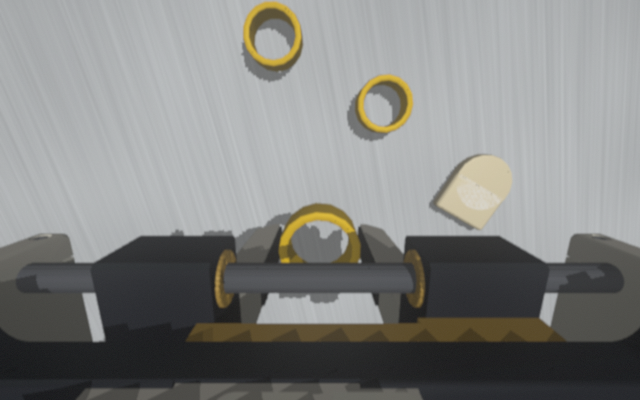

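The ring is held (opening 48 mm) around (319,240) and looks level. I'll work out its offset in the hand from the far rim.

```bash
python3 - <<'E'
from h import *
im=cv2.imread("pics/w5.png"); d=np.load("w5.npy")
m=arm.camera_model("wrist")
for v in range(200,232,2): print(v,im[v,319],np.round(world("wrist",d,319,v,m=m),1))
g=cv2.cvtColor(im,cv2.COLOR_BGR2HSV)
for v in (238,244,250):
    ok=np.where((g[v,:,0]>18)&(g[v,:,0]<34)&(g[v,:,1]>130)&(g[v,:,2]>60))[0]; ok=ok[(ok>260)&(ok<380)]
    print(v,ok.min(),ok.max(),np.round(onplane("wrist",ok.min(),v,122,m),1),np.round(onplane("wrist",ok.max(),v,122,m),1))
E
```

```text
200 [179 178 176] [534.7 268.9  -1.9]
202 [155 164 163] [534.3 266.7  -2.6]
204 [ 78 115 128] [539.8 291.5 103.1]
206 [ 57 106 123] [539.9 291.8 109. ]
208 [ 56 107 123] [540.  292.  114.3]
210 [ 55 108 126] [540.  291.8 118. ]
212 [ 59 144 171] [539.8 291.1 119.4]
214 [ 63 182 216] [539.7 290.3 120.7]
216 [ 58 178 211] [539.4 289.2 120.5]
218 [ 55 166 197] [539.2 288.2 121.3]
220 [121 165 182] [530.4 248.5  -1.6]
222 [176 178 176] [530.  246.5  -1.3]
224 [181 179 176] [529.4 243.8  -3.1]
226 [179 178 175] [529.1 242.2  -1.5]
228 [170 170 168] [528.6 240.1  -1.5]
230 [155 154 152] [528.1 237.6  -2.5]
238 280 357 [515.5 281.5 122. ] [557.7 272.6 122. ]
244 279 359 [514.  278.1 122. ] [558.2 268.8 122. ]
250 279 359 [513.2 274.5 122. ] [557.6 265.2 122. ]
```

Call:
play_rows --rows '[-0.0004, -0.04, 0, 0, 0, 0, -0.0004, -0.04, 0, 0, 0, 0, -0.0004, -0.04, 0, 0, 0, 0, -0.0004, -0.04, 0, 0, 0, 0, -0.0004, -0.04, 0, 0, 0, 0, -0.0004, -0.04, 0, 0, 0, 0, -0.0004, -0.04, 0, 0, 0, 0, -0.0004, -0.04, 0, 0, 0, 0, 0, -0.0038, -0.01, 0, 0, 0, 0, 0, 0, 0, 0, 0, 0, 0, 0, 0, 0, 0, 0, 0, 0, 0, 0, 0]'

```text
t: 21.25
position: [532.6, -52.5, 109.8]
eef_rot: [-3.125, 0.321, 0.002]
ft_force: [-0.6, -0.5, -0.0]
width: 0.52
```

```bash
python3 look.py w6|head -3; python3 -c "
import cv2;a=cv2.imread('pics/w6.png');cv2.imwrite('pics/w6c.png',cv2.resize(a[140:300,220:420],None,fx=3.5,fy=3.5))"
```

```text
21.25 [532.6 -52.5 109.8] [-3.125e+00  3.210e-01  2.000e-03] [-0.55 -0.5  -0.03] 0.52
cam [546.  11. 258.] axis [-0.05 -0.23 -0.97]
red [319. 230.] [ 33  16 401] [array([531.7, -55.5,  71. ])] cent [532.1 -55.1  71. ] surf [531.2 -59.2  59.4]
```

View pics/w6c.png

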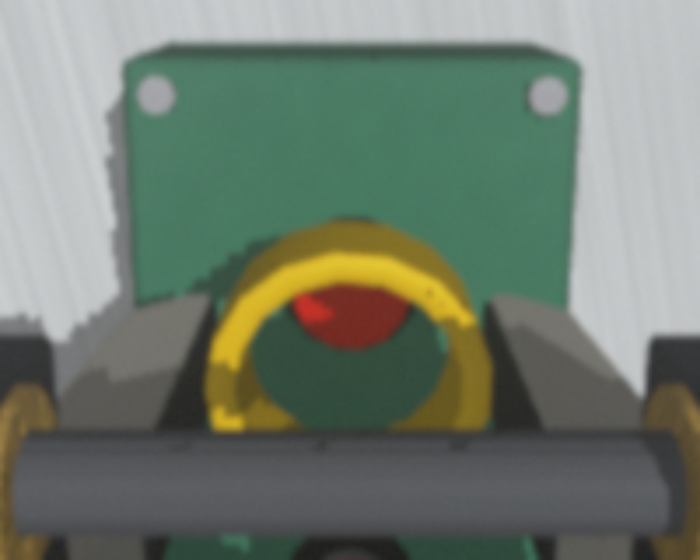

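The ring is over the left button, which shows through it at about (320,230) with its near edge at row 239. Computing the offset between the two.

```bash
python3 - <<'E'
from h import *
d=np.load("w6.npy"); m=arm.camera_model("wrist"); im=cv2.imread("pics/w6.png")
D=np.array([.208,.978])
print("btn ctr",np.round(onplane("wrist",320.6,239.2,60,m)[:2]+12.8*D,1))
for v in range(202,216,2):
    p=world("wrist",d,320,v,m=m); print(v,im[v,320],np.round(p,1),np.round(p[:2]-24*D,1))
hs=cv2.cvtColor(im,cv2.COLOR_BGR2HSV)
ok=((hs[...,0]<6)|(hs[...,0]>174))&(hs[...,1]>130)&(hs[...,2]>60)
for v in range(220,244,2):
    x=np.where(ok[v])[0]; x=x[(x>280)&(x<360)]
    if len(x): print("red",v,x.min(),x.max(),np.round(world("wrist",d,320,v,m=m),1))
E
```

```text
btn ctr [533.4 -54.1]
202 [66 91 78] [535.9 -39.9  51.9] [530.9 -63.4]
204 [ 40 104 120] [537.7 -31.   93.3] [532.7 -54.5]
206 [ 39 109 128] [537.8 -30.8  98.7] [532.8 -54.3]
208 [ 38 110 129] [537.7 -30.8 103.1] [532.8 -54.3]
210 [ 39 111 130] [537.8 -30.8 107.6] [532.8 -54.2]
212 [ 42 149 175] [537.7 -31.2 110. ] [532.7 -54.7]
214 [ 51 195 224] [537.5 -32.1 110.9] [532.5 -55.6]
red 224 308 330 [532.8 -54.7  59.7]
red 226 304 334 [532.5 -56.2  59.9]
red 228 304 335 [532.1 -57.9  59.6]
red 230 305 335 [531.9 -59.1  60.5]
red 232 306 333 [531.5 -60.9  59.8]
red 234 308 331 [531.2 -62.5  59.8]
red 236 311 329 [530.8 -64.2  59.4]
red 238 315 325 [530.5 -65.6  60. ]
```

Call:
play_rows --rows '[0.0, 0.001, -0.01, 0, 0, 0, 0, 0, 0, 0, 0, 0, 0, 0, 0, 0, 0, 0, 0, 0, 0, 0, 0, 0]'

```text
t: 21.7
position: [532.8, -53.1, 100.2]
eef_rot: [3.125, -0.325, -0.0]
ft_force: [0.2, -0.1, -1.1]
width: 0.512
```

Call:
play_rows --rows '[0.0, 0, -0.01, 0, 0, 0, 0, 0, -0.006, 0, 0, 0, 0, 0, 0, 0, 0, 0, 0, 0, 0, 0, 0, 0]'

```text
t: 22.1
position: [532.6, -53.3, 83.9]
eef_rot: [3.125, -0.325, -0.001]
ft_force: [-0.2, 0.1, -0.0]
width: 0.515
```

Call:
play_rows --rows '[0.0, 0, -0.001, 0, 0, 0, 0, 0, -0.001, 0, 0, 0, 0, 0, 0, 0, 0, 0, 0, 0, 0, 0, 0, 0]'

```text
t: 22.5
position: [532.8, -53.2, 82.3]
eef_rot: [-3.125, 0.325, -0.0]
ft_force: [0.0, -0.5, -0.9]
width: 0.515
```

Call:
play_rows --rows '[0.0, 0, -0.001, 0, 0, 0, 0, 0, -0.001, 0, 0, 0, 0, 0, 0, 0, 0, 0, 0, 0, 0, 0, 0, 0]'

```text
t: 22.9
position: [532.8, -53.2, 80.2]
eef_rot: [3.125, -0.325, -0.0]
ft_force: [-0.2, -0.3, -0.3]
width: 0.513
```

Call:
play_rows --rows '[0.0, 0, -0.001, 0, 0, 0, 0, 0, -0.001, 0, 0, 0, 0, 0, 0, 0, 0, 0, 0, 0, 0, 0, 0, 0]'

```text
t: 23.3
position: [532.7, -53.2, 78.2]
eef_rot: [3.125, -0.325, -0.0]
ft_force: [-0.3, 0.1, -0.1]
width: 0.515
```

Past the button head without contact. The bezel is next.

Call:
play_rows --rows '[0.0, 0, -0.001, 0, 0, 0, 0, 0, -0.001, 0, 0, 0, 0, 0, -0.001, 0, 0, 0, 0, 0, 0, 0, 0, 0, 0, 0, 0, 0, 0, 0]'

```text
t: 23.8
position: [532.7, -53.2, 75.2]
eef_rot: [3.125, -0.325, -0.0]
ft_force: [0.5, -0.0, -0.0]
width: 0.517
```

Call:
play_rows --rows '[0.0, 0, -0.001, 0, 0, 0, 0, 0, -0.001, 0, 0, 0, 0, 0, 0, 0, 0, 0, 0, 0, 0, 0, 0, 0]'

```text
t: 24.2
position: [532.7, -53.2, 73.2]
eef_rot: [3.125, -0.325, -0.0]
ft_force: [-0.3, -0.1, 0.2]
width: 0.515
```

Call:
play_rows --rows '[0.0, 0, -0.001, 0, 0, 0, 0, 0, -0.001, 0, 0, 0, 0, 0, 0, 0, 0, 0, 0, 0, 0, 0, 0, 0]'

```text
t: 24.6
position: [532.7, -53.2, 71.2]
eef_rot: [3.125, -0.325, -0.0]
ft_force: [-0.5, -0.7, -1.1]
width: 0.512
```

Call:
play_rows --rows '[0.0, 0, -0.0005, 0, 0, 0, 0, 0, 0, 0, 0, 0, 0, 0, 0, 0, 0, 0]'

```text
t: 24.9
position: [532.8, -53.2, 70.7]
eef_rot: [3.125, -0.325, 0.0]
ft_force: [0.1, -0.4, -0.6]
width: 0.514
```

Call:
play_rows --rows '[0, 0, 0, 0, 0, 0, 0, 0, 0, 0, 0, 0, 0, 0, 0, 0, 0, 0, 0, 0, 0, 0, 0, 0, 0, 0, 0, 0, 0, 0]' --fingers 0.07

```text
t: 25.4
position: [532.8, -53.2, 70.8]
eef_rot: [3.125, -0.325, 0.0]
ft_force: [0.1, -0.6, 0.5]
width: 0.752
```

Call:
play_rows --rows '[0, 0, 0.01, 0, 0, 0, 0, 0, 0.03, 0, 0, 0, 0, 0, 0.04, 0, 0, 0, -0.008, -0.04, 0.04, 0, 0, 0, -0.008, -0.04, 0.03, 0, 0, 0, -0.006, -0.03, 0.03, 0, 0, 0, 0, 0, 0, 0, 0, 0, 0, 0, 0, 0, 0, 0]'

```text
t: 26.2
position: [511.8, -158.1, 246.4]
eef_rot: [-3.124, 0.327, -0.003]
ft_force: [0.7, 0.9, -0.3]
width: 0.758
```

```bash
python3 look.py w7; python3 - <<'E'
from h import *
im=cv2.imread("pics/w7.png");cv2.imwrite("pics/w7c.png",cv2.resize(im[0:240,200:440],None,fx=2.4,fy=2.4))
E
```

```text
26.2 [ 511.8 -158.1  246.4] [-3.124e+00  3.270e-01 -3.000e-03] [ 0.69  0.85 -0.29] 0.758
cam [525. -95. 395.] axis [-0.05 -0.23 -0.97]
red [318.  96.] [ 23  25 438] [array([532. , -56.2,  71. ])] cent [532.2 -56.   71. ] surf [532.4 -54.6  59.5]
red [318. 162.] [ 22  23 386] [array([ 517.5, -127.1,   71. ])] cent [ 517.1 -127.3   71. ] surf [ 517.1 -127.3   70.8]
red [318. 222.] [ 21  20 326] [array([ 501.5, -199.2,   71. ])] cent [ 502.  -199.2   71. ] surf [ 502.  -199.2   71. ]
yellow [318.  94.] [ 43  46 693] [array([533.4, -48.6,  22. ])] cent [533.4 -48.1  22. ] surf [532.6 -52.8  59.5]
yellow [180. 282.] [ 20  49 334] [array([ 276.6, -263.1,   22. ])] cent [ 267.8 -273.5   22. ] surf [ 482.6 -124.3  333. ]
yellow [520. 330.] [ 178   22 2710] [array([ 770.4, -452.3,   22. ])] cent [ 774.  -452.8   22. ] surf [ 561.8 -147.2  340.1]
```

View pics/w7c.png

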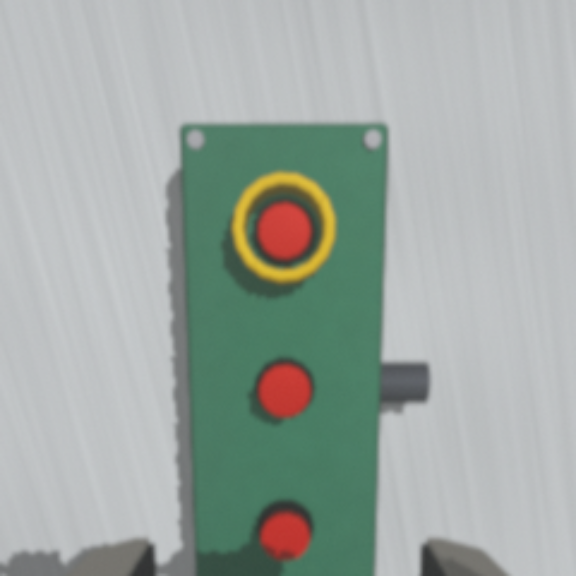

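The ring sits around the left button (crop (285,228)), and the button is still in at z≈59.5. One flatness check on the ring's rim, then I hand in.

```bash
python3 - <<'E'
from h import *
im=cv2.imread("pics/w7.png"); d=np.load("w7.npy"); m=arm.camera_model("wrist")
h=cv2.cvtColor(im,cv2.COLOR_BGR2HSV); k=(h[...,0]>18)&(h[...,0]<34)&(h[...,1]>130)&(h[...,2]>130); k[125:]=0
P=np.array([world("wrist",d,u,v,m=m) for v,u in zip(*np.where(k))]); P=P[P[:,2]>68]
c=(P.min(0)+P.max(0))/2; f=np.linalg.lstsq(np.c_[P[:,:2]-c[:2],np.ones(len(P))],P[:,2],rcond=None)[0]
print(len(P),np.round(c,1),"tilt",np.round(f[:2],3),"rim z",round(f[2],1))
E
```

```text
600 [531.8 -61.8 230.9] tilt [-0.074 -0.468] rim z 76.5
```

```bash
python3 - <<'E'
from h import *
im=cv2.imread("pics/w7.png"); d=np.load("w7.npy"); m=arm.camera_model("wrist")
h=cv2.cvtColor(im,cv2.COLOR_BGR2HSV); k=(h[...,0]>18)&(h[...,0]<34)&(h[...,1]>130)&(h[...,2]>130); k[125:]=0
P=np.array([world("wrist",d,u,v,m=m) for v,u in zip(*np.where(k))]); P=P[(P[:,2]>68)&(P[:,2]<78)]
c=(P.min(0)+P.max(0))/2; f=np.linalg.lstsq(np.c_[P[:,:2]-c[:2],np.ones(len(P))],P[:,2],rcond=None)[0]
print(len(P),np.round(c,1),"tilt",np.round(f[:2],3),"rim z",round(f[2],1))
if abs(f[:2]).max()<.06 and f[2]<74: arm.close_job(); print("closed")
E
```

```text
595 [531.8 -53.5  70.1] tilt [0.001 0.001] rim z 69.9
the job is handed in; nothing more can be done
closed
```

The left button is the sound one. It is snapped in, the yellow guard ring is around it and released, and the job is handed in at about 26 s of the 72 s allowed.

- **Buttons:** The right button hit a hard bottom about 6 mm down and the middle one about 8 mm down. Both sprang back out. I read at most about 11 N on any button, under the 15 N limit. The left one stopped about 11 mm in and stayed there with nothing touching it.
- **Guard ring:** I took the ring nearest the base, about 598 mm away; the look-alikes were at about 670 and 700 mm. I lowered it over the left button and felt no contact with the button on the way down.
- **Last checks:** The left button's top is at about z = 59.5 mm, against about 71 mm for the other two. The ring's rim is level, with a slope of about 0.001, and its centre is about 1–2 mm from the button's axis. The arm was clear of everything. The tin, heel cap and stretcher were never approached, but I did not measure them again at the end.
- **Disagreements:**
  - The rim measured about z = 70 mm where 72 mm was expected, which is within the roughly 2 mm calibration error.
  - I never read the 4–7 N peak on the left button. The snap shows only in how far it stayed in.
  - The fixed top and scene cameras placed the buttons up to about 9 mm apart, so I used the wrist camera's positions.

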